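# Push the feed tube home in the fastener dispenser and index it

## Robot

A 6-joint arm with a two-finger parallel gripper is mounted at the origin on the work surface. World frame = base frame: x ahead of the robot, y to its left, z up, the work surface at z = 0. Lengths are in mm, angles in rad, forces in N, time in s.
With the tool pointing down it reaches from about 300 to 775 mm from the base axis. Payload 14.6 kg.
Tool frame: the origin (TCP) lies between the finger pads; the fingertips stand 8 mm ahead of it and the grasp point (between the pads) lies 11 mm behind it; x points along the fingers, y is the direction in which the jaws open and shut, and the axes are right-handed (so a half turn about x gives the same grasp; the last joint's range is limited). The gripper opens to 94 mm and grips with 3 to 60 N. Pads are 16 mm wide; open, the fingers measure 119 mm over their backs; the gripper's body (75 mm by 177 mm) begins 78 mm behind the grasp point.
Start: joints at [-1.315, 0.3, 1.521, -0, 1.321, -0.067], TCP at [174.466, -521.585, 213.446] pointing down, gripper open.
Joint ranges: [-3.03, 3.03], [-0.79, 2.21], [0.23, 2.52], [-1.04, 4.18], [0, 3.07], [-2.55, 2.55]. Speed limits (rad/s): [2.22, 2.22, 2.57, 3.14, 3.14, 3.14].

## Interface

Orientations are given as [roll, pitch, yaw] about the fixed x, y, z axes, in that order (R = Rz(yaw) Ry(pitch) Rx(roll)).
In Python, from cell import telemetry, camera, calibration, order gives the robot as it stands.
- The arm moves only by the shell command python3 -m handwheel 'ROWS' [FORCE]. ROWS is JSON, a list of rows, each a list of 7 numbers: the turn, a rotation vector about the tool's x, y, z as a fraction of full scale, then the shift along the tool's x, y, z as a fraction of full scale, then the opening, from 0 (shut) to 1 (fully open). A call has 1 to 12 rows; each row is the pose to reach, as a shift and turn from the pose measured when the call began, along the tool's axes at that moment, turning the shorter way round; what a row does not reach only later rows make up. Full scale, the value 1, is 300 mm for a shift and pi rad for a turn. A row lasts 1/8 s, in which the tool goes at most 62.5 mm and 10.7 degrees, less where a joint would pass 70% of its speed; a pose out of reach is approached as far as the arm can. A call with a number of a shift or a turn outside -1 to 1 is refused whole. A call with a gripper value outside its range is refused whole. The fingers move at their own pace and stop on an object; FORCE is the grip in N (left out, the last holds). Time passes only in rows, so rows that repeat a pose let the fingers close. It gives the time, the measured TCP pose, the force and the opening at its end, in the units of the state.
- telemetry.read_state(): the state, without advancing time (a new reading comes with each control period).
- camera(name): name is "side" or "top" or "wrist"; returns the picture (420x560x3 uint8, red, green, blue); there is no depth.
- calibration(name): a dict with "fov_y" (degrees; the focal length in pixels is half the picture's height over the tangent of half this angle, whatever the lens; pixels are square), "cx", "cy" (the principal point, pixels), "position" and "attitude" of the camera in the world. Camera axes: x right, y down, z forward; pixel columns grow to the right and rows downward; lengths in mm; the calibration is good to about 2 mm. The wrist camera is an equidistant fisheye: a pixel r from the principal point sees the ray r / f radians off the axis. A picture is of the moment at which its call begins: read the wrist's pose just before it. calibration takes no time and is no camera call; for the wrist camera it gives the pose at the moment of the call.
- order.sign_off(): hands the job in, once; it reports no verdict.
The state is a dict: "clock": time; "joints": joint angles; "qd": joint speeds; "effort": joint torques, N m; "eef_pos": TCP position; "eef_rot": TCP orientation; "wrist_force": force on the tool from outside, world axes, zero at the start; "moment": the same for the moment, N m; "finger_gap": finger opening in mm.
Only numpy, scipy, OpenCV 4.12 (cv2) and the standard library are available. Lean on these libraries where they do the work, as an engineer would, in place of code of your own. Each camera call takes 0.05 s, during which the arm holds its last target.

## Task

Take the blue feed tube out of the wooden rack and push it, tapered end down, into the collet on top of the red fastener dispenser, through the stiff seal, until you feel it butt solidly on the stop at the bottom, without forcing it. Only then press the dispenser's yellow button all the way in and let it come back up. Leave the tube standing fully home and everything else on the board as it was.

Things in the scene. Friction and masses are not known exactly. Their poses are not given: they have to be found in the camera images.
- tube: rigid blue plastic tube, 16 mm diameter, 125 mm long, about 50 g, dark open top end. Origin: centre of the lower end; z runs along it to the top. The lowest 7 mm taper to 11 mm; this end goes into the collet. Starts standing in any one of the rack's holes, lower 33 mm in the hole with 1.5 mm play. Turn about its axis is free.
- rack: brown wooden rack block, fixed, 60 (x) x 200 (y) x 45 (z) mm; origin at the centre of its underside. Three upright holes in a row along its y axis at y = -65, 0 and +65 mm, each 33 mm deep.
- dispenser: red plastic push-button fastener dispenser, fixed to the board, 110 (x) x 200 (y) x 80 (z) mm, with a red outlet tray (50 x 70 x 22 mm) on its front (-x) face; origin at the centre of its underside. On its flat top the white-ringed collet is at x = 0, y = -65 mm, the yellow button at x = 0, y = +45 mm.
- collet_mouth (a point): centre of the white-ringed collet mouth, flush with the dispenser's top; z up. Bore: upright, 17.5 mm wide. Sprung rubber seal pads stand into it 13 to 21 mm down: the tapered end needs 8 to 18 N to pass, then the tube slides on with a steady rub of 1 to 8 N (it differs each time). The rub holds the tube when it is let go. Pressing on the rim or wedging with over 70 N breaks it.
- well: the adjustable depth stop hidden in the bore; origin at the mouth's centre, NOT at the stop. The stop is set differently each time: 36 to 50 mm below the mouth. A bumper on it meets the tube 3 mm earlier and gives under 2 to 4 N; then the stop is solid. Home = butted on the solid stop with 10 to 20 N over the seal's rub, held half a second; over 28 N on it breaks it.
- button_top (a point): centre of the top face of the yellow push button (28 mm diameter, in a black 44 mm collar 12 mm high); 22 mm above the dispenser's top at rest, pressed straight down.
- button (a joint): travel of the yellow button in m: 0 at rest, 0.006 fully in; a spring of about 5 N at full travel pushes it back up.
- steel_rod: bystander: steel rod, 16 mm diameter, 110 mm long, standing in a rack hole; origin at its lower end.
- dowel: bystander: pale wooden dowel, 16 mm diameter, 130 mm long, standing in a rack hole; origin at its lower end.
- green_bin: bystander: open green plastic bin 130 x 170 x 75 mm; origin at the centre of its underside.
- pipe_wrench: bystander: steel pipe wrench lying along its y axis, about 260 mm long, 16 mm high; origin near its middle, underneath.
- electrical_box: bystander: grey electrical box 110 x 110 x 53 mm; origin at the centre of its underside.
- crank_bolt: bystander: chrome bike crank bolt standing on its 23 mm head, 34 mm high; origin under its head.
- jar: bystander: glass screw jar, 64 mm diameter, 80 mm high; origin at the centre of its underside.
- brass_fitting: bystander: brass hose fitting, 28 mm wide, 32 mm high; origin at the centre of its underside.
Not all that is in view belongs to the job. What is meant by the tube is not green, and is the larger of those in its own colour.

How it is judged:
By the outcome, as a careful person would: the job done as asked, in the order asked, and still so for the second after the job is handed in, with the robot touching nothing.
It also fails if it takes over 72 s, if anything falls off the work surface, if the arm or the gripper's body presses on something with over 40 N, if the wrist force passes 120 N, or if a joint passes its speed limit or range.

## Working session

There is one attempt and no reset: what is moved stays moved. The work goes in short steps, Python scripts to look and compute and a shell command to move; the robot and the scene stay as the last step left them, time stands still between calls to the robot, and variables do not carry over. Pictures are saved under pics/ and viewed, and the job is handed in when it is done.

```bash
ls; mkdir -p pics; python3 - <<'E'
from cell import telemetry,camera,calibration
import cv2
print(telemetry.read_state())
for n in ("top","side","wrist"):
    c=calibration(n); print(n,c)
    cv2.imwrite(f"pics/{n}0.png",cv2.cvtColor(camera(n),cv2.COLOR_RGB2BGR))
E
```

```text
pics
{'clock': 0.0, 'joints': array([-1.31461678e+00,  3.00472002e-01,  1.52159000e+00, -1.46315244e-05,
        1.32069154e+00, -6.66351986e-02]), 'qd': array([ 0.00230732,  0.00102346,  0.00032635, -0.00078048, -0.00160598,
       -0.0009094 ]), 'effort': array([ 1.82587155e-03, -5.31803691e+01, -3.52735949e+01,  7.08800275e-02,
        2.44013773e-02, -8.21089202e-05]), 'eef_pos': array([ 174.39084375, -521.35084258,  212.88205615]), 'eef_rot': array([-1.62522415,  1.56963535,  1.83918687]), 'wrist_force': array([-0.09817641,  0.27738096,  0.05123863]), 'moment': array([-0.04583356,  0.05745011, -0.01075275]), 'finger_gap': 94.12651682752293}
top {'fov_y': 53.36502411244, 'cx': 279.87157268986164, 'cy': 213.40099364522106, 'position': array([ 529.48618177,   14.5270176 , 1196.09198691]), 'attitude': array([-3.05418371, -0.01223388, -1.59617406])}
side {'fov_y': 50.252596199053414, 'cx': 272.25865854914804, 'cy': 213.0924945571878, 'position': array([531.71302284, 763.85521416, 913.33542546]), 'attitude': array([-2.41324215, -0.0031799 , -3.04580234])}
wrist {'fov_y': 65.70646984690485, 'cx': 283.4326427957534, 'cy': 212.10649800248032, 'position': array([ 249.43880421, -497.89597864,  383.85551599]), 'attitude': array([ 2.86471186e+00,  1.38336071e-03, -1.24875473e+00])}
```

View pics/top0.png

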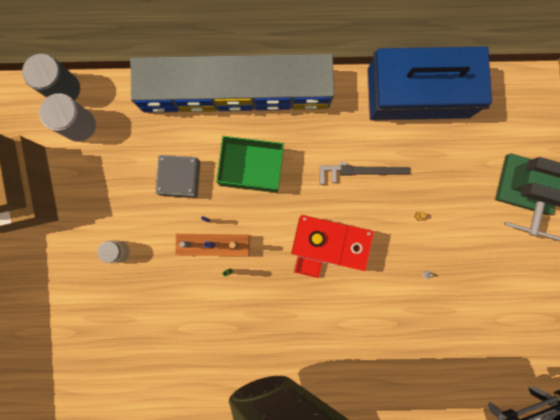

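View pics/side0.png

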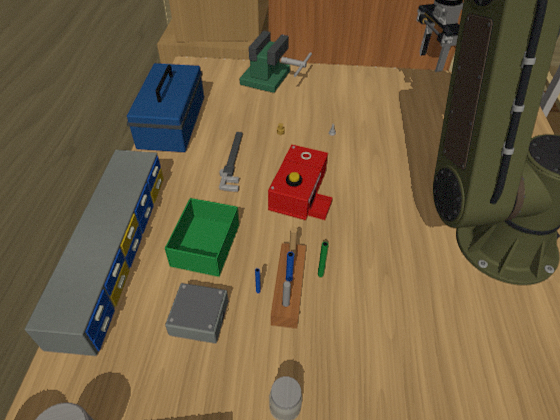

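View pics/wrist0.png

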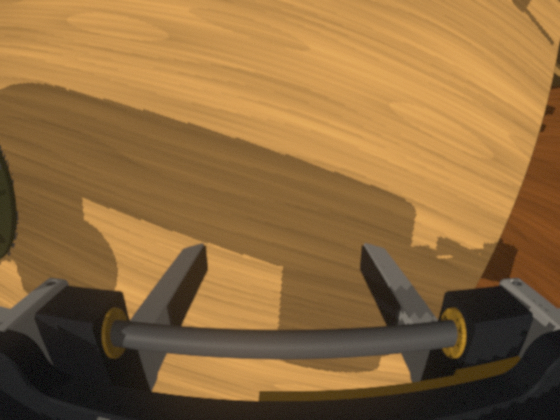

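The top view shows the blue tube in the rack's middle hole at (209,245), the steel rod at about (183,244) and the dowel at about (232,245). The collet is at (357,248) and the button at (317,239). Small blue and green decoys sit near (205,219) and (228,272). Next I'll measure these precisely.

```bash
cat > h.py <<'E'
import numpy as np, cv2
from scipy.spatial.transform import Rotation as R
from cell import telemetry,camera,calibration
SH=(420,560)
def Rm(rpy): return R.from_euler('xyz',rpy).as_matrix()
def ray(c,u,v,fish=False):
    f=SH[0]/2/np.tan(np.radians(c['fov_y']/2))
    x,y=(u-c['cx']),(v-c['cy'])
    if fish:
        r=np.hypot(x,y);th=r/f
        d=np.array([np.sin(th)*x/max(r,1e-9),np.sin(th)*y/max(r,1e-9),np.cos(th)])
    else: d=np.array([x/f,y/f,1.])
    d=Rm(c['attitude'])@d
    return np.array(c['position']),d/np.linalg.norm(d)
def onz(c,u,v,z,fish=False):
    o,d=ray(c,u,v,fish); return o+d*(z-o[2])/d[2]
def proj(c,p,fish=False):
    f=SH[0]/2/np.tan(np.radians(c['fov_y']/2))
    q=Rm(c['attitude']).T@(np.array(p)-c['position'])
    if fish:
        r=np.hypot(q[0],q[1]);th=np.arctan2(r,q[2]);return c['cx']+f*th*q[0]/r,c['cy']+f*th*q[1]/r
    return c['cx']+f*q[0]/q[2],c['cy']+f*q[1]/q[2]
def tri(rays):
    A=np.zeros((3,3));b=np.zeros(3)
    for o,d in rays:
        P=np.eye(3)-np.outer(d,d);A+=P;b+=P@o
    x=np.linalg.solve(A,b);return x,[np.linalg.norm((np.eye(3)-np.outer(d,d))@(x-o)) for o,d in rays]
def blobs(img,lo,hi,mn=8):
    hsv=cv2.cvtColor(img,cv2.COLOR_RGB2HSV);m=cv2.inRange(hsv,lo,hi)
    n,l,s,c=cv2.connectedComponentsWithStats(m)
    return [(tuple(np.round(c[i],1)),s[i].tolist()) for i in range(1,n) if s[i][4]>=mn],m
E
python3 - <<'E'
import cv2
t=cv2.imread('pics/top0.png');s=cv2.imread('pics/side0.png')
cv2.imwrite('pics/tz.png',cv2.resize(t[205:290,165:385],None,fx=3.6,fy=3.6,interpolation=cv2.INTER_CUBIC))
cv2.imwrite('pics/sz.png',cv2.resize(s[135:335,235:345],None,fx=3,fy=3,interpolation=cv2.INTER_CUBIC))
E
python3 - <<'E'
from h import *
t=cv2.cvtColor(cv2.imread('pics/top0.png'),cv2.COLOR_BGR2RGB);s=cv2.cvtColor(cv2.imread('pics/side0.png'),cv2.COLOR_BGR2RGB)
ct,cs=calibration('top'),calibration('side')
for n,im,c in (('t',t,ct),('s',s,cs)):
    for nm,lo,hi in (('yel',(22,150,100),(35,255,255)),('red',(0,200,100),(6,255,255)),('blue',(100,100,30),(130,255,255)),('white',(0,0,170),(179,60,255)),('brown',(6,120,60),(13,220,190))):
        b,m=blobs(im,lo,hi,10); print(n,nm,[x for x in b if x[1][4]<6000][:12])
# rack top corners px guess later
print('robot base px',proj(ct,[0,0,0]),proj(ct,[500,0,0]),proj(ct,[500,200,0]))
E
```

```text
t yel [((np.float64(231.5), np.float64(99.6)), [215, 99, 36, 3, 69]), ((np.float64(316.6), np.float64(238.4)), [312, 234, 10, 10, 75])]
t red [((np.float64(329.3), np.float64(245.6)), [292, 215, 81, 63, 3062])]
t blue [((np.float64(371.8), np.float64(88.3)), [369, 60, 7, 57, 253]), ((np.float64(311.2), np.float64(98.9)), [294, 97, 37, 6, 143]), ((np.float64(193.9), np.float64(101.3)), [174, 99, 38, 6, 163]), ((np.float64(272.1), np.float64(102.4)), [254, 98, 37, 11, 271]), ((np.float64(156.1), np.float64(104.6)), [134, 100, 43, 12, 289]), ((np.float64(223.1), np.float64(107.4)), [218, 106, 12, 4, 41]), ((np.float64(245.9), np.float64(107.1)), [241, 106, 11, 4, 35])]
t white [((np.float64(39.2), np.float64(70.4)), [23, 55, 34, 32, 824]), ((np.float64(56.3), np.float64(111.0)), [40, 94, 34, 36, 902]), ((np.float64(272.5), np.float64(101.5)), [268, 101, 10, 2, 20]), ((np.float64(310.9), np.float64(100.6)), [308, 100, 8, 2, 13]), ((np.float64(153.5), np.float64(103.6)), [149, 103, 10, 2, 18]), ((np.float64(232.8), np.float64(102.5)), [229, 102, 9, 2, 17]), ((np.float64(328.3), np.float64
[... 1933 characters left out ...]
at64(212.5)), [268, 210, 21, 6, 21]), ((np.float64(317.2), np.float64(217.2)), [307, 215, 20, 6, 24]), ((np.float64(294.5), np.float64(217.0)), [290, 216, 10, 3, 10]), ((np.float64(283.0), np.float64(296.1)), [271, 243, 29, 85, 650]), ((np.float64(297.6), np.float64(247.7)), [296, 245, 6, 7, 18]), ((np.float64(298.1), np.float64(266.7)), [293, 250, 12, 39, 163]), ((np.float64(300.2), np.float64(276.0)), [299, 274, 4, 5, 12]), ((np.float64(293.7), np.float64(290.6)), [290, 282, 11, 17, 57])]
robot base px (np.float64(284.7312891327898), np.float64(443.6906272905959)) (np.float64(280.0953945696526), np.float64(260.2867592228534)) (np.float64(209.67109618165819), np.float64(262.10627752214924))
```

View pics/tz.png

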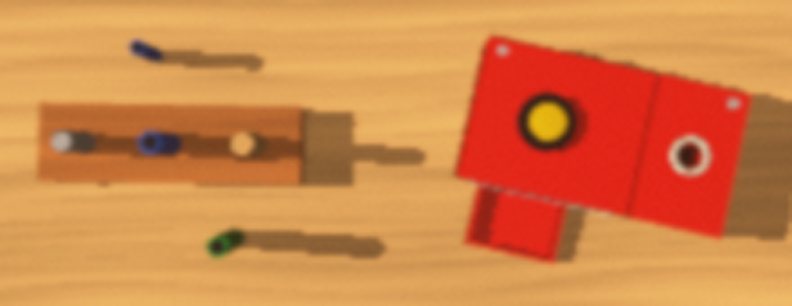

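View pics/sz.png

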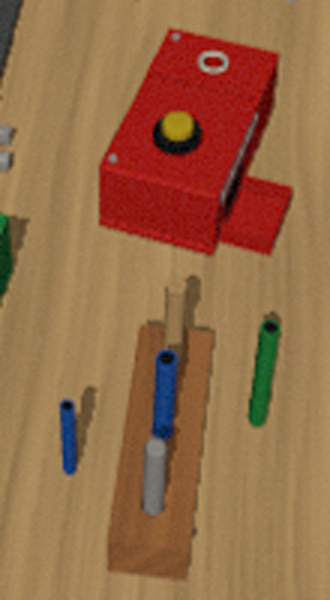

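The zooms confirm it: the blue tube is in the middle hole, with its top at about (207,244) in the top view and (290.5,254) in the side view. The collet is at about (356.4,248) and (305.7,155.5), and the button at (317,238.5) and (294.5,176).

```bash
python3 - <<'E'
from h import *
ct,cs=calibration('top'),calibration('side')
def T(p): return (p[0]+.5)/3.6-.5+165,(p[1]+.5)/3.6-.5+205
def S(p): return (p[0]+.5)/3-.5+235,(p[1]+.5)/3-.5+135
for n,a,b,z in (('tube',(152,142),(167,357),137),('collet',(690,156),(213,62),80),('button',(548,121),(179,124),102),('rod',(63,141),(155,446),122),('dowel',(243,144),(176,290),142)):
    a=T(a);b=S(b); x,r=tri([ray(ct,*a),ray(cs,*b)])
    print(n,np.round(x,1),np.round(r,1),'top@z',onz(ct,*a,z).round(1),'side@z',onz(cs,*b,z).round(1))
for n,a,z in (('rackTL',(38,103),45),('rackTR',(303,107),45),('rackBL',(38,180),45),('rackBR',(303,184),45),('dTL',(490,36),80),('dBL',(456,179),80),('dTR',(750,96),80),('dBR',(720,238),80)):
    print(n,onz(ct,*T(a),z).round(1))
for n,a,z in (('dL',(168,29),80),('dR',(279,53),80),('dBR',(219,184),80),('dBL',(99,160),80)):
    print(n,onz(cs,*S(a),z).round(1))
E
```

```text
tube [547.2 185.6 135.3] [1.6 1.6] top@z [548.7 185.3 137. ] side@z [545.6 186.9 137. ]
collet [ 528.4 -203.2   79.6] [1. 1.] top@z [ 529.4 -203.1   80. ] side@z [ 527.3 -202.8   80. ]
button [555.4 -96.9  97.6] [2.1 2.1] top@z [557.4 -96.4 102. ] side@z [553.2 -92.2 102. ]
rod [550.2 251.3 119.7] [1.2 1.2] top@z [551.3 250.8 122. ] side@z [548.9 252.8 122. ]
dowel [544.5 122.  134.3] [1.3 1.3] top@z [545.7 121.2 142. ] side@z [543.1 128.4 142. ]
rackTL [582.3 286.6  45. ]
rackTR [574.2  84.8  45. ]
rackBL [523.8 286.8  45. ]
rackBR [515.7  85.9  45. ]
dTL [622.2 -57.5  80. ]
dBL [516.9 -29.2  80. ]
dTR [ 572.7 -249.7   80. ]
dBR [ 468.6 -222.8   80. ]
dL [ 572.7 -246.6   80. ]
dR [ 465.7 -221.9   80. ]
dBR [514.8 -44.2  80. ]
dBL [620.6 -63.   80. ]
```

```bash
cat >> h.py <<'E'
def goal(pos,ydir,tilt=None):
    """print tool-frame shift/turn fractions to reach TCP pos, tool x down, jaws (tool y) along ydir"""
    s=telemetry.read_state(); R0=Rm(s['eef_rot']); y=np.array([ydir[0],ydir[1],0.]);y/=np.linalg.norm(y)
    x=np.array([0,0,-1.]); best=None
    for sg in (1,-1):
        Y=sg*y; R1=np.stack([x,Y,np.cross(x,Y)],1)
        rv=R.from_matrix(R0.T@R1).as_rotvec()
        sh=R0.T@(np.array(pos)-s['eef_pos'])
        print('sg',sg,'turn',np.round(rv/np.pi,4),'shift',np.round(sh/300,4),'deg',round(np.degrees(np.linalg.norm(rv)),1),'mm',np.round(sh,1))
def st():
    s=telemetry.read_state();R0=Rm(s['eef_rot'])
    print('t',round(s['clock'],2),'pos',s['eef_pos'].round(2),'F',s['wrist_force'].round(2),'M',s['moment'].round(2),'gap',round(s['finger_gap'],2),'q',s['joints'].round(3)); print('axes x',R0[:,0].round(4),'y',R0[:,1].round(4),'z',R0[:,2].round(4))
E
python3 - <<'E'
from h import *
ct,cs=calibration('top'),calibration('side')
st()
def T(p): return (p[0]+.5)/3.6-.5+165,(p[1]+.5)/3.6-.5+205
def S(p): return (p[0]+.5)/3-.5+235,(p[1]+.5)/3-.5+135
for n,a,b in (('green',(216,245),(271,325)),('smallblue',(136,46),(67,405))):
    x,r=tri([ray(ct,*T(a)),ray(cs,*S(b))]); print(n,x.round(1),np.round(r,1))
goal([547,186,230],(0.999,-0.03))
E
```

```text
t 0.15 pos [ 174.42 -521.41  213.03] F [-0.13 -0.48 -0.31] M [ 0.01 -0.    0.07] gap 93.74 q [-1.315  0.3    1.521 -0.     1.321 -0.067]
axes x [-2.e-04  8.e-04 -1.e+00] y [ 3.172e-01 -9.484e-01 -9.000e-04] z [-9.484e-01 -3.172e-01 -1.000e-04]
green [473.4 142.8 127.3] [2.2 2.2]
smallblue [618.5 203.7  91.1] [1.7 1.7]
sg 1 turn [-3.877e-01 -2.000e-04  2.000e-04] shift [-0.0549 -1.8423 -1.9258] deg 69.8 mm [ -16.5 -552.7 -577.7]
sg -1 turn [6.123e-01 3.000e-04 2.000e-04] shift [-0.0549 -1.8423 -1.9258] deg 110.2 mm [ -16.5 -552.7 -577.7]
```

```bash
python3 - <<'E'
from h import *
goal([430,-300,250],(0.9,-0.45))
E
```

```text
sg 1 turn [-2.497e-01 -1.000e-04  3.000e-04] shift [-0.1228 -0.4298 -1.042 ] deg 44.9 mm [ -36.8 -128.9 -312.6]
sg -1 turn [7.503e-01 3.000e-04 2.000e-04] shift [-0.1228 -0.4298 -1.042 ] deg 135.1 mm [ -36.8 -128.9 -312.6]
```

```bash
python3 -m handwheel '[[-0.25,0,0,-0.12,-0.43,-1,0.5],[-0.25,0,0,-0.12,-0.43,-1,0.5],[-0.25,0,0,-0.12,-0.43,-1,0.5],[-0.25,0,0,-0.12,-0.43,-1,0.5],[-0.25,0,0,-0.12,-0.43,-1,0.5],[-0.25,0,0,-0.12,-0.43,-1,0.5],[-0.25,0,0,-0.12,-0.43,-1,0.5]]' 20; python3 - <<'E'
from h import *
st();goal([548,-60,250],(0.999,-0.03))
E
```

```text
clock: 1.02
eef_pos: [418.2, -303.7, 248.9]
eef_rot: [-2.099, 1.57, 2.152]
wrist_force: [-0.9, -0.6, -0.3]
finger_gap: 47.1
t 1.02 pos [ 418.18 -303.68  248.93] F [-0.9  -0.62 -0.31] M [-0.02 -0.1  -0.01] gap 47.15 q [-0.699  0.2    1.562  0.     1.38  -0.238]
axes x [-6.e-04  9.e-04 -1.e+00] y [ 0.8954 -0.4453 -0.001 ] z [-4.453e-01 -8.954e-01 -6.000e-04]
sg 1 turn [-0.1374 -0.0002  0.0003] shift [-0.0031  0.0257 -0.92  ] deg 24.7 mm [  -0.9    7.7 -276. ]
sg -1 turn [8.626e-01 4.000e-04 3.000e-04] shift [-0.0031  0.0257 -0.92  ] deg 155.3 mm [  -0.9    7.7 -276. ]
```

```bash
python3 -m handwheel '[[-0.137,0,0,0,0.026,-0.92,0.5],[-0.137,0,0,0,0.026,-0.92,0.5],[-0.137,0,0,0,0.026,-0.92,0.5],[-0.137,0,0,0,0.026,-0.92,0.5],[-0.137,0,0,0,0.026,-0.92,0.5],[-0.137,0,0,0,0.026,-0.92,0.5]]'; python3 - <<'E'
from h import *
st();c=calibration('wrist');im=camera('wrist')
cv2.imwrite('pics/w1.png',cv2.cvtColor(im,cv2.COLOR_RGB2BGR));print(c)
goal([546,186,250],(0.999,-0.03))
for n,p in (('collet',[528.4,-203,80]),('button',[555.4,-96.5,102]),('tube',[547.5,186,137])): print(n,np.round(proj(c,p,True),1))
E
```

```text
clock: 1.78
eef_pos: [548.1, -60.3, 248.4]
eef_rot: [-2.069, 1.569, 2.613]
wrist_force: [-0.3, -0.2, 0.6]
finger_gap: 46.9
t 1.77 pos [548.05 -60.32 248.44] F [-0.26 -0.19  0.6 ] M [-0.05 -0.08  0.  ] gap 46.92 q [-1.760e-01  2.790e-01  1.466e+00  1.000e-03  1.398e+00 -1.460e-01]
axes x [-0.0016  0.001  -1.    ] y [ 0.9995 -0.0308 -0.0017] z [-3.080e-02 -9.995e-01 -9.000e-04]
{'fov_y': 65.70646984690485, 'cx': 283.4326427957534, 'cy': 212.10649800248032, 'position': array([550.34441589,  17.41814818, 419.43750055]), 'attitude': array([ 2.86633219e+00,  2.38901112e-03, -3.14924997e-02])}
sg 1 turn [-0.0006 -0.0002  0.0005] shift [-0.0041 -0.0318 -0.8235] deg 0.1 mm [  -1.2   -9.6 -247. ]
sg -1 turn [9.994e-01 8.000e-04 4.000e-04] shift [-0.0041 -0.0318 -0.8235] deg 179.9 mm [  -1.2   -9.6 -247. ]
collet [271.9 310.2]
button [292.5 234.4]
tube [275.2 -52.2]
```

View pics/w1.png

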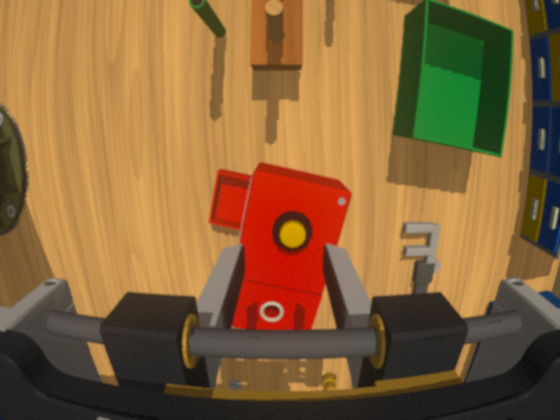

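The fisheye picture shows the button at (292,234) and the collet ring at (271,311). Both are within a pixel or so of the predictions, so the poses hold. I'll refine them and move on to the tube.

```bash
python3 - <<'E'
from h import *
im=cv2.cvtColor(cv2.imread('pics/w1.png'),cv2.COLOR_BGR2RGB)
c=calibration('wrist')
b,m=blobs(im,(22,150,100),(35,255,255),40);print([x for x in b if 200<x[0][1]<260])
hsv=cv2.cvtColor(im,cv2.COLOR_RGB2HSV); m=cv2.inRange(hsv,(0,0,140),(179,110,255));m[:290]=0;m[335:]=0;m[:,:250]=0;m[:,300:]=0
cn,_=cv2.findContours(m,cv2.RETR_EXTERNAL,cv2.CHAIN_APPROX_NONE)
for k in cn:
    if len(k)>10: e=cv2.fitEllipse(k);print(e,onz(c,e[0][0],e[0][1],80,True).round(1))
for x in b:
    if 200<x[0][1]<260: print(onz(c,*x[0],102,True).round(1))
E
python3 -m handwheel '[[0,0,0,0,-0.03,-0.2,0.5],[0,0,0,0,-0.03,-0.4,0.5],[0,0,0,0,-0.03,-0.55,0.5],[0,0,0,0,-0.03,-0.55,0.5]]'
python3 - <<'E'
from h import *
c=calibration('wrist');im=camera('wrist')
cv2.imwrite('pics/w2.png',cv2.cvtColor(im,cv2.COLOR_RGB2BGR));st()
for n,p in (('tube',[547.5,186,137]),): print(n,np.round(proj(c,p,True),1))
E
```

```text
[((np.float64(292.4), np.float64(233.9)), [280, 221, 26, 27, 549])]
((271.24676513671875, 311.0652160644531), (18.706562042236328, 22.270872116088867), 93.01738739013672) [ 527.1 -205.3   80. ]
[554.9 -96.9 102. ]
clock: 2.33
eef_pos: [543.7, 104.2, 248.6]
eef_rot: [-1.925, 1.569, 2.756]
wrist_force: [-0.6, -0.5, -0.3]
finger_gap: 47.0
t 2.38 pos [543.84 102.9  248.61] F [-0.5  -0.59 -0.41] M [-0.02 -0.06  0.  ] gap 46.8 q [1.210e-01 2.840e-01 1.459e+00 1.000e-03 1.400e+00 1.520e-01]
axes x [-1.8e-03  5.0e-04 -1.0e+00] y [ 0.9995 -0.032  -0.0018] z [-3.200e-02 -9.995e-01 -4.000e-04]
tube [285.8 117.9]
```

View pics/w2.png

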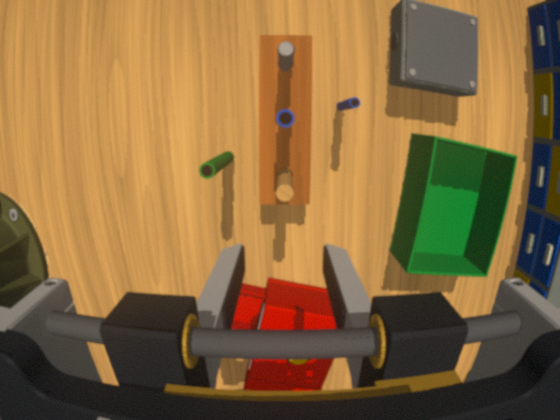

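The tube's top ring is at (285.5,118), as predicted (285.8,118), and nothing is in the way of the fingers. I'll move above it, then down to grasp.

```bash
python3 -m handwheel '[[0,0,0,0,0.003,-0.2,0.5],[0,0,0,0,0.003,-0.277,0.5],[0,0,0,0,0.003,-0.277,0.5],[0,0,0,0.2,0.003,-0.277,0.5],[0,0,0,0.3,0.003,-0.277,0.5],[0,0,0,0.3,0.003,-0.277,0.5]]'
python3 - <<'E'
from h import *
st(); goal([547.3,186,91],(0.9995,-0.032))
c=calibration('wrist');im=camera('wrist')
cv2.imwrite('pics/w3.png',cv2.cvtColor(im,cv2.COLOR_RGB2BGR))
E
```

```text
clock: 3.12
eef_pos: [546.8, 183.5, 157.0]
eef_rot: [-1.391, 1.565, -2.996]
wrist_force: [-0.8, 0.6, -0.2]
finger_gap: 46.9
t 3.12 pos [546.77 183.45 157.03] F [-0.76  0.6  -0.17] M [-0.05 -0.11 -0.02] gap 46.95 q [2.600e-01 4.120e-01 1.505e+00 1.000e-03 1.230e+00 2.940e-01]
axes x [-5.4e-03 -8.0e-04 -1.0e+00] y [ 0.9994 -0.0343 -0.0054] z [-0.0343 -0.9994  0.001 ]
sg 1 turn [-0.0007  0.0003  0.0017] shift [ 0.2201  0.0027 -0.0088] deg 0.3 mm [66.   0.8 -2.6]
sg -1 turn [ 9.993e-01  2.700e-03 -5.000e-04] shift [ 0.2201  0.0027 -0.0088] deg 179.9 mm [66.   0.8 -2.6]
```

View pics/w3.png

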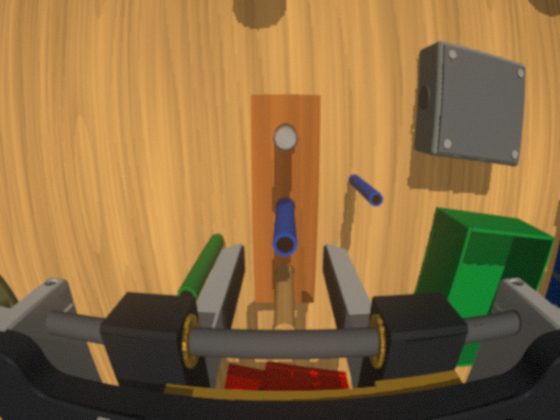

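The tube top is at (285,244), centred between the fingers.

```bash
python3 - <<'E'
from h import *
c=calibration('wrist');print(onz(c,285,244,137,True).round(1))
E
python3 -m handwheel '[[0,0,0.0017,0.15,0.002,-0.0088,0.5],[0,0,0.0017,0.22,0.002,-0.0088,0.5],[0,0,0.0017,0.22,0.002,-0.0088,0.5],[0,0,0.0017,0.22,0.002,-0.0088,0.5]]'
python3 - <<'E'
from h import *
st(); goal([547.3,186,91],(0.9995,-0.032))
E
```

```text
[548.1 186.2 137. ]
clock: 3.68
eef_pos: [549.3, 186.5, 95.3]
eef_rot: [1.721, 1.565, 0.115]
wrist_force: [1.2, 0.2, 0.3]
finger_gap: 47.0
t 3.67 pos [549.27 186.48  95.3 ] F [1.16 0.21 0.35] M [-0.04 -0.07 -0.01] gap 46.98 q [ 2.650e-01  4.830e-01  1.558e+00 -1.000e-03  1.095e+00  3.000e-01]
axes x [ 6.e-03  7.e-04 -1.e+00] y [ 0.9994 -0.0346  0.006 ] z [-3.460e-02 -9.994e-01 -9.000e-04]
sg 1 turn [-0.0008 -0.0003 -0.0019] shift [ 0.0143 -0.0066  0.0018] deg 0.4 mm [ 4.3 -2.   0.6]
sg -1 turn [ 9.992e-01 -3.000e-03  4.000e-04] shift [ 0.0143 -0.0066  0.0018] deg 179.8 mm [ 4.3 -2.   0.6]
```

```bash
python3 -m handwheel '[[0,0,-0.0018,0.0143,-0.0045,0,0.5],[0,0,-0.0018,0.0143,-0.0045,0,0.5],[0,0,-0.0018,0.0143,-0.0045,0,0.5]]'
python3 - <<'E'
from h import *
st()
E
```

```text
clock: 4.05
eef_pos: [548.0, 186.6, 91.3]
eef_rot: [2.564, 1.57, 0.958]
wrist_force: [-0.6, -0.3, 0.1]
finger_gap: 47.1
t 4.05 pos [548.04 186.57  91.3 ] F [-0.56 -0.28  0.14] M [-0.02 -0.11 -0.04] gap 47.13 q [2.650e-01 4.880e-01 1.560e+00 1.000e-03 1.092e+00 2.990e-01]
axes x [ 7.e-04  1.e-03 -1.e+00] y [ 9.994e-01 -3.460e-02  7.000e-04] z [-0.0346 -0.9994 -0.001 ]
```

```bash
python3 -m handwheel '[[0,0,0,0,0,0,0.2],[0,0,0,0,0,0,0.1],[0,0,0,0,0,0,0],[0,0,0,0,0,0,0],[0,0,0,0,0,0,0],[0,0,0,0,0,0,0]]' 50
python3 - <<'E'
from h import *
st()
E
```

```text
clock: 4.8
eef_pos: [548.0, 186.6, 91.3]
eef_rot: [2.567, 1.57, 0.961]
wrist_force: [0.2, 0.6, -0.9]
finger_gap: 15.1
t 4.8 pos [548.03 186.55  91.25] F [ 0.22  0.56 -0.89] M [-0.04 -0.11 -0.  ] gap 15.07 q [2.650e-01 4.880e-01 1.560e+00 1.000e-03 1.092e+00 2.990e-01]
axes x [ 7.e-04  9.e-04 -1.e+00] y [ 9.994e-01 -3.460e-02  6.000e-04] z [-0.0346 -0.9994 -0.001 ]
```

```bash
python3 -m handwheel '[[0,0,0,-0.05,0,0,0],[0,0,0,-0.1,0,0,0],[0,0,0,-0.18,0,0,0],[0,0,0,-0.3,0,0,0],[0,0,0,-0.45,0,0,0],[0,0,0,-0.58,0,0,0],[0,0,0,-0.6,0,0,0],[0,0,0,-0.6,0,0,0]]'
python3 - <<'E'
from h import *
st();c=calibration('wrist');im=camera('wrist')
cv2.imwrite('pics/w4.png',cv2.cvtColor(im,cv2.COLOR_RGB2BGR))
cv2.imwrite('pics/s4.png',cv2.cvtColor(camera('side'),cv2.COLOR_RGB2BGR))
goal([545,-60,265],(0.985,-0.17))
E
```

```text
clock: 5.8
eef_pos: [547.7, 186.4, 271.2]
eef_rot: [2.57, 1.57, 0.965]
wrist_force: [-0.3, 0.1, -0.7]
finger_gap: 15.3
t 5.8 pos [547.72 186.36 271.2 ] F [-0.28  0.1  -0.75] M [-0.01 -0.09  0.05] gap 15.29 q [2.640e-01 3.280e-01 1.351e+00 1.000e-03 1.462e+00 2.990e-01]
axes x [ 7.e-04  1.e-03 -1.e+00] y [ 9.994e-01 -3.450e-02  7.000e-04] z [-0.0345 -0.9994 -0.001 ]
sg 1 turn [ 0.0434 -0.0001  0.0004] shift [0.0163 0.0199 0.8207] deg 7.8 mm [  4.9   6.  246.2]
sg -1 turn [-9.566e-01 -6.000e-04 -1.000e-04] shift [0.0163 0.0199 0.8207] deg 172.2 mm [  4.9   6.  246.2]
```

View pics/w4.png

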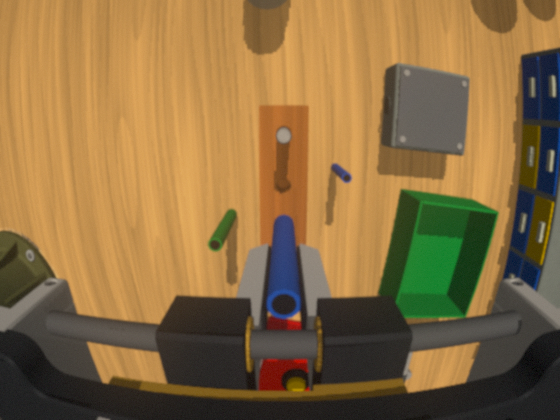

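View pics/s4.png

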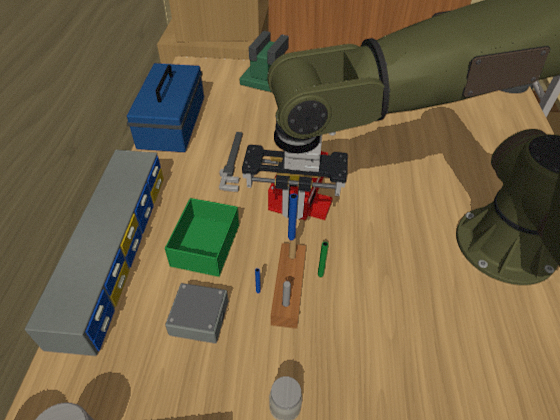

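The tube is held and clear of the rack, with its lower end at about (284,218) and its top at (284,303) in the wrist view. I'll check its tilt and offset from these, then move on.

```bash
python3 - <<'E'
from h import *
c=calibration('wrist');im=cv2.cvtColor(cv2.imread('pics/w4.png'),cv2.COLOR_BGR2RGB)
hsv=cv2.cvtColor(im,cv2.COLOR_RGB2HSV);m=cv2.inRange(hsv,(100,120,40),(130,255,255))
for v in range(214,320,6):
    xs=np.where(m[v,240:330])[0]+240; print(v,xs.min() if len(xs) else None,xs.max() if len(xs) else None, end='; ')
print()
print('expected lower',proj(c,[547.7,186.4,192],True),'upper',proj(c,[547.7,186.4,317],True))
for dz in (192,317):
  for dx in (-8,8): print(dz,dx,np.round(proj(c,[547.7+dx,186.4,dz],True),1))
E
python3 -m handwheel '[[0.043,0,0,0.01,0.02,0.15,0],[0.043,0,0,0.01,0.02,0.35,0],[0.043,0,0,0.01,0.02,0.55,0],[0.043,0,0,0.01,0.02,0.72,0],[0.043,0,0,0.01,0.02,0.82,0],[0.043,0,0,0.01,0.02,0.82,0]]'
python3 - <<'E'
from h import *
st();goal([527.8,-204,228],(0.969,-0.246))
E
```

```text
214 None None; 220 280 289; 226 278 290; 232 277 291; 238 276 292; 244 274 293; 250 274 293; 256 273 294; 262 272 295; 268 272 295; 274 271 296; 280 270 296; 286 269 297; 292 268 298; 298 267 300; 304 266 300; 310 268 298; 316 275 289; 
expected lower (np.float64(284.55601162120007), np.float64(220.84754016494517)) upper (np.float64(284.8806185328433), np.float64(304.6007106947352))
192 -8 [274.6 221.2]
192 8 [294.5 220.5]
317 -8 [266.9 305. ]
317 8 [302.9 304. ]
clock: 6.65
eef_pos: [544.5, -61.4, 265.7]
eef_rot: [-1.591, 1.567, 2.949]
wrist_force: [0.9, -0.9, -0.9]
finger_gap: 15.1
t 6.65 pos [544.54 -61.39 265.68] F [ 0.95 -0.87 -0.94] M [ 0.01 -0.07 -0.02] gap 15.12 q [-0.179  0.263  1.447  0.     1.435 -0.007]
axes x [-3.4e-03  7.0e-04 -1.0e+00] y [ 0.9852 -0.1715 -0.0034] z [-1.715e-01 -9.852e-01 -1.000e-04]
sg 1 turn [0.0243 0.     0.0011] shift [0.1255 0.027  0.4779] deg 4.4 mm [ 37.6   8.1 143.4]
sg -1 turn [-0.9757 -0.0017  0.    ] shift [0.1255 0.027  0.4779] deg 175.6 mm [ 37.6   8.1 143.4]
```

```bash
python3 -m handwheel '[[0.0243,0,0.001,0.02,0.027,0.2,0],[0.0243,0,0.001,0.05,0.027,0.4,0],[0.0243,0,0.001,0.12,0.027,0.478,0],[0.0243,0,0.001,0.2,0.027,0.478,0],[0.0243,0,0.001,0.23,0.027,0.478,0],[0.0243,0,0.001,0.23,0.027,0.478,0],[0.0243,0,0.001,0.23,0.027,0.478,0]]'
python3 - <<'E'
from h import *
st();c=calibration('wrist');im=camera('wrist')
cv2.imwrite('pics/w5.png',cv2.cvtColor(im,cv2.COLOR_RGB2BGR))
s=camera('side');cv2.imwrite('pics/s5.png',cv2.cvtColor(s,cv2.COLOR_RGB2BGR))
cv2.imwrite('pics/s5z.png',cv2.cvtColor(cv2.resize(s[100:220,250:350],None,fx=5,fy=5,interpolation=cv2.INTER_CUBIC),cv2.COLOR_RGB2BGR))
cv2.imwrite('pics/w5z.png',cv2.cvtColor(cv2.resize(im[180:330,200:360],None,fx=4,fy=4,interpolation=cv2.INTER_CUBIC),cv2.COLOR_RGB2BGR))
np.save('c5.npy',c,allow_pickle=True)
p=telemetry.read_state()['eef_pos']
print('tip pred',proj(c,[p[0],p[1],p[2]-79],True),'collet pred',proj(c,[527.8,-204,80],True))
E
```

```text
clock: 7.52
eef_pos: [528.2, -203.6, 197.5]
eef_rot: [1.341, 1.57, -0.477]
wrist_force: [-0.0, 0.2, -1.2]
finger_gap: 15.5
t 7.53 pos [ 528.17 -203.57  197.55] F [-0.03  0.24 -1.18] M [-0.02 -0.02 -0.05] gap 15.48 q [-0.433  0.348  1.495 -0.     1.297 -0.185]
axes x [ 8.e-04 -4.e-04 -1.e+00] y [ 9.694e-01 -2.453e-01  9.000e-04] z [-2.453e-01 -9.694e-01  2.000e-04]
tip pred (np.float64(283.6138797139874), np.float64(220.7351025725707)) collet pred (np.float64(283.34798235130035), np.float64(208.49799603987682))
```

View pics/w5z.png

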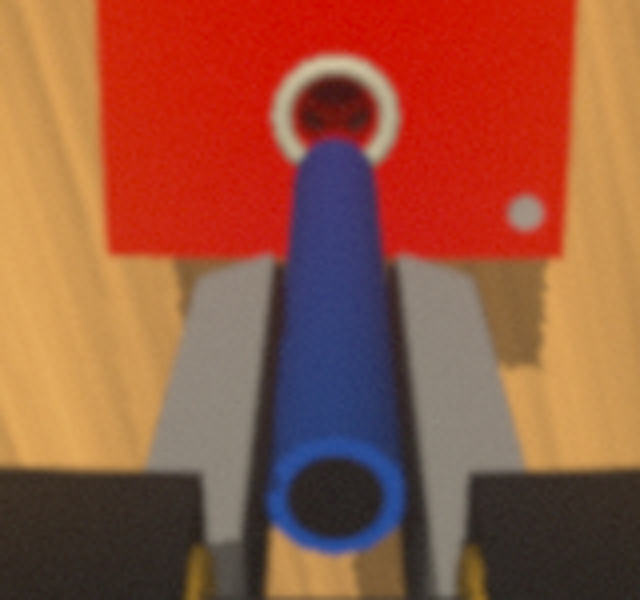

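View pics/s5z.png

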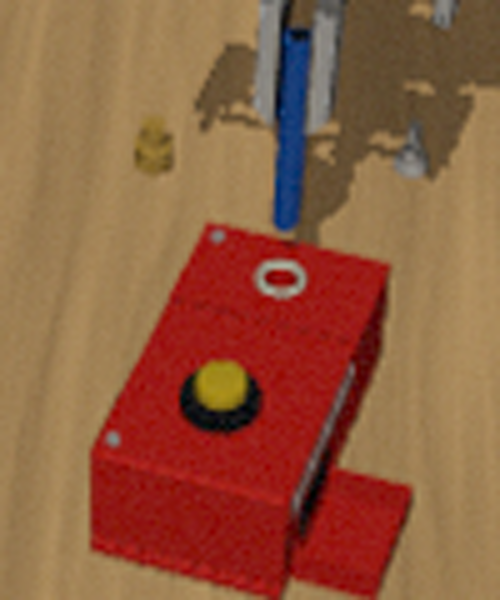

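In the wrist view the collet ring is centred at about (283.7,208.6) and the tube tip at about u=284. That gives the collet at about (528,-204), so the lateral error is under 0.5 mm. I'll descend to just above the mouth.

```bash
python3 -m handwheel '[[0,0,0,0.05,0,0.0015,0],[0,0,0,0.1,0,0.0015,0],[0,0,0,0.115,0,0.0015,0],[0,0,0,0.115,0,0.0015,0],[0,0,0,0.115,0,0.0015,0]]'
python3 - <<'E'
from h import *
st();s=camera('side');im=camera('wrist')
cv2.imwrite('pics/w6z.png',cv2.cvtColor(cv2.resize(im[180:330,200:360],None,fx=4,fy=4,interpolation=cv2.INTER_CUBIC),cv2.COLOR_RGB2BGR))
cv2.imwrite('pics/s6z.png',cv2.cvtColor(cv2.resize(s[100:220,250:350],None,fx=5,fy=5,interpolation=cv2.INTER_CUBIC),cv2.COLOR_RGB2BGR))
E
```

```text
clock: 8.25
eef_pos: [528.1, -204.3, 163.3]
eef_rot: [1.36, 1.569, -0.459]
wrist_force: [0.2, -0.1, -0.9]
finger_gap: 15.7
t 8.25 pos [ 528.15 -204.32  163.34] F [ 0.22 -0.06 -0.86] M [-0.   -0.08  0.02] gap 15.7 q [-0.434  0.379  1.535 -0.     1.226 -0.185]
axes x [ 1.4e-03 -7.0e-04 -1.0e+00] y [ 0.9693 -0.2457  0.0016] z [-2.457e-01 -9.693e-01  3.000e-04]
```

View pics/w6z.png

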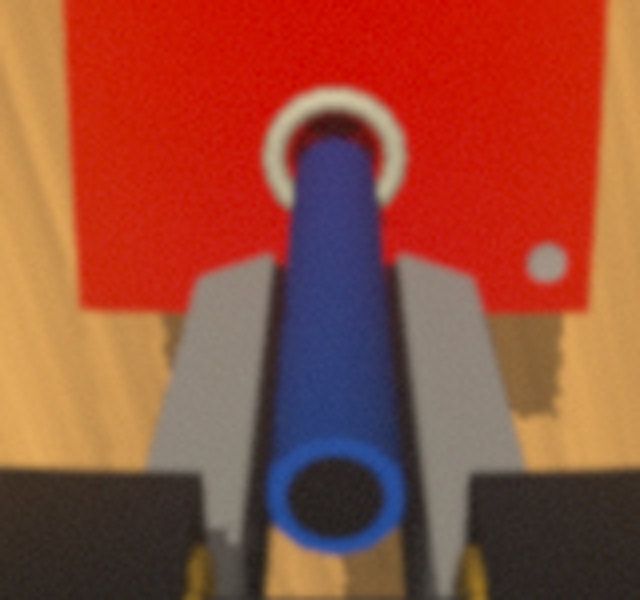

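View pics/s6z.png

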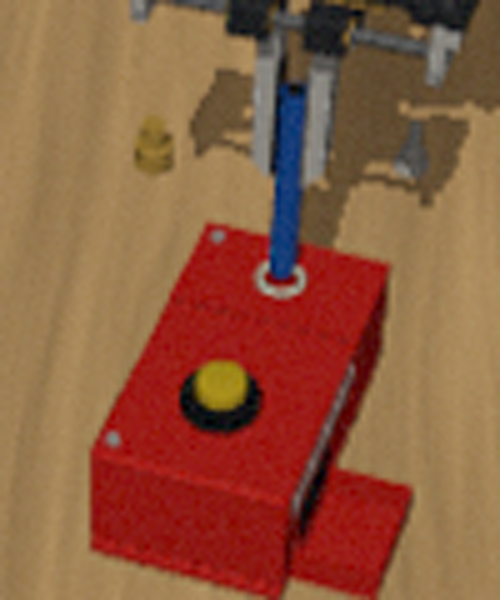

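The tip is centred over the bore: ring centre at u=335 and tip at u=337 in the zoom, with 5 px per mm. I'll go in 10 mm and check the force.

```bash
python3 -m handwheel '[[0,0,0,0.008,-0.0007,-0.0008,0],[0,0,0,0.016,-0.0007,-0.0008,0],[0,0,0,0.024,-0.0007,-0.0008,0],[0,0,0,0.03,-0.0007,-0.0008,0],[0,0,0,0.03,-0.0007,-0.0008,0]]' 60
python3 - <<'E'
from h import *
st()
E

```

```text
clock: 8.98
eef_pos: [528.0, -204.0, 154.2]
eef_rot: [1.349, 1.569, -0.47]
wrist_force: [0.3, 0.0, -0.6]
finger_gap: 15.2
t 8.97 pos [ 527.95 -204.03  154.22] F [ 0.34  0.03 -0.57] M [-0.02 -0.04  0.03] gap 15.24 q [-0.433  0.388  1.545 -0.     1.207 -0.185]
axes x [ 1.3e-03 -7.0e-04 -1.0e+00] y [ 0.9693 -0.2458  0.0014] z [-2.458e-01 -9.693e-01  3.000e-04]
```

```bash
python3 -m handwheel '[[0,0,0,0.006,0,0,0],[0,0,0,0.012,0,0,0],[0,0,0,0.02,0,0,0],[0,0,0,0.02,0,0,0]]'
python3 -m handwheel '[[0,0,0,0.004,0,0,0],[0,0,0,0.008,0,0,0],[0,0,0,0.008,0,0,0]]'
python3 - <<'E'
from h import *
st()
E

```

```text
clock: 9.48
eef_pos: [527.9, -204.0, 148.0]
eef_rot: [1.353, 1.57, -0.466]
wrist_force: [-0.4, -0.2, -0.7]
finger_gap: 14.9
clock: 9.85
eef_pos: [527.8, -204.0, 145.5]
eef_rot: [1.322, 1.57, -0.497]
wrist_force: [0.3, -0.5, -0.1]
finger_gap: 15.5
t 9.85 pos [ 527.83 -203.96  145.48] F [ 0.34 -0.47 -0.09] M [ 0.04 -0.03  0.  ] gap 15.45 q [-0.433  0.397  1.554 -0.     1.189 -0.185]
axes x [ 8.e-04 -4.e-04 -1.e+00] y [ 9.693e-01 -2.457e-01  8.000e-04] z [-2.457e-01 -9.693e-01  2.000e-04]
```

```bash
python3 -m handwheel '[[0,0,0,0.004,0,0,0],[0,0,0,0.008,0,0,0],[0,0,0,0.012,0,0,0],[0,0,0,0.012,0,0,0]]'
python3 -m handwheel '[[0,0,0,0.004,0,0,0],[0,0,0,0.008,0,0,0],[0,0,0,0.012,0,0,0],[0,0,0,0.012,0,0,0]]'
python3 - <<'E'
from h import *
st()
E

```

```text
clock: 10.35
eef_pos: [527.9, -203.9, 141.8]
eef_rot: [1.391, 1.57, -0.428]
wrist_force: [0.1, 0.6, -1.0]
finger_gap: 14.8
clock: 10.85
eef_pos: [528.3, -204.0, 139.2]
eef_rot: [1.504, 1.568, -0.315]
wrist_force: [-0.3, 1.5, 8.6]
finger_gap: 14.9
t 10.85 pos [ 528.3  -203.98  139.17] F [-0.33  1.55  8.64] M [0.44 0.09 0.03] gap 14.94 q [-0.433  0.404  1.56   0.     1.175 -0.185]
axes x [ 2.3e-03 -8.0e-04 -1.0e+00] y [ 0.9693 -0.2457  0.0025] z [-2.457e-01 -9.693e-01  2.000e-04]
```

```bash
python3 -m handwheel '[[0,0,0,0.005,0,0,0],[0,0,0,0.01,0,0,0],[0,0,0,0.012,0,0,0],[0,0,0,0.012,0,0,0]]'
python3 -m handwheel '[[0,0,0,0.004,0,0,0],[0,0,0,0.008,0,0,0],[0,0,0,0.012,0,0,0],[0,0,0,0.012,0,0,0]]'
python3 - <<'E'
from h import *
st()
E

```

```text
clock: 11.35
eef_pos: [528.8, -204.2, 137.3]
eef_rot: [1.426, 1.566, -0.393]
wrist_force: [-2.9, 2.1, 16.6]
finger_gap: 15.2
clock: 11.85
eef_pos: [528.6, -204.3, 133.8]
eef_rot: [1.389, 1.566, -0.43]
wrist_force: [-0.6, 0.6, 2.5]
finger_gap: 14.8
t 11.85 pos [ 528.62 -204.26  133.82] F [-0.59  0.65  2.54] M [0.11 0.23 0.05] gap 14.83 q [-0.433  0.41   1.565  0.     1.162 -0.185]
axes x [ 0.004  -0.0018 -1.    ] y [ 0.9693 -0.2457  0.0043] z [-2.457e-01 -9.694e-01  8.000e-04]
```

```bash
python3 - <<'E'
from h import *
goal([528.0,-204,130],(0.9693,-0.2457))
E

```

```text
sg 1 turn [ 0.      0.0003 -0.0014] shift [ 0.0127 -0.0023 -0.0004] deg 0.3 mm [ 3.8 -0.7 -0.1]
sg -1 turn [-1.0e+00  2.2e-03  4.0e-04] shift [ 0.0127 -0.0023 -0.0004] deg 180.0 mm [ 3.8 -0.7 -0.1]
```

```bash
python3 -m handwheel '[[0,0,-0.0014,0.004,-0.001,0,0],[0,0,-0.0014,0.008,-0.002,0,0],[0,0,-0.0014,0.012,-0.002,0,0],[0,0,-0.0014,0.014,-0.002,0,0],[0,0,-0.0014,0.014,-0.002,0,0]]'
python3 - <<'E'
from h import *
st(); c=calibration('wrist');im=camera('wrist')
cv2.imwrite('pics/w7z.png',cv2.cvtColor(cv2.resize(im[180:330,200:360],None,fx=4,fy=4,interpolation=cv2.INTER_CUBIC),cv2.COLOR_RGB2BGR))
E

```

```text
clock: 12.48
eef_pos: [528.3, -204.0, 129.9]
eef_rot: [0.868, 1.57, -0.951]
wrist_force: [0.3, 1.8, 4.7]
finger_gap: 15.4
t 12.47 pos [ 528.33 -203.99  129.93] F [0.29 1.8  4.66] M [ 0.36 -0.13  0.02] gap 15.43 q [-0.433  0.416  1.567 -0.     1.158 -0.185]
axes x [ 4.e-04 -6.e-04 -1.e+00] y [ 9.694e-01 -2.456e-01  6.000e-04] z [-2.456e-01 -9.694e-01  5.000e-04]
```

View pics/w7z.png

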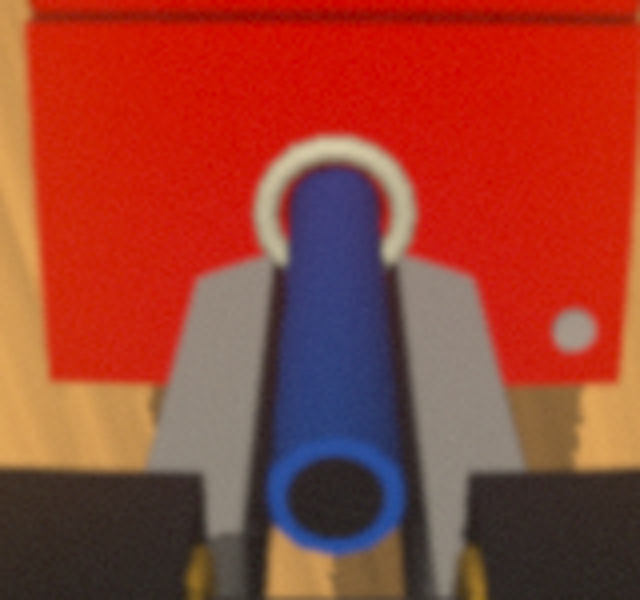

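There is no slip: the top ring is at the same zoom position (336,495). The tube is about 29 mm in with a rub of about 5 N. I'll advance in small steps and watch for the bumper and the stop.

```bash
python3 -m handwheel '[[0,0,0,0.004,-0.0005,0,0],[0,0,0,0.008,-0.001,0,0],[0,0,0,0.01,-0.001,0,0],[0,0,0,0.01,-0.001,0,0]]'
python3 -m handwheel '[[0,0,0,0.004,0,0,0],[0,0,0,0.008,0,0,0],[0,0,0,0.008,0,0,0]]'
python3 - <<'E'
from h import *
st()
E
```

```text
clock: 13.02
eef_pos: [528.2, -204.0, 126.9]
eef_rot: [1.124, 1.569, -0.695]
wrist_force: [2.2, -0.1, -0.2]
finger_gap: 15.6
clock: 13.4
eef_pos: [528.2, -203.9, 124.1]
eef_rot: [1.093, 1.57, -0.726]
wrist_force: [2.2, 0.0, -0.2]
finger_gap: 14.9
t 13.4 pos [ 528.18 -203.93  124.12] F [ 2.2   0.04 -0.2 ] M [ 0.12 -0.53 -0.04] gap 14.95 q [-0.433  0.422  1.573 -0.     1.146 -0.185]
axes x [ 8.e-04 -7.e-04 -1.e+00] y [ 9.694e-01 -2.457e-01  9.000e-04] z [-2.457e-01 -9.694e-01  5.000e-04]
```

```bash
python3 -m handwheel '[[0,0,0,0.003,0,0,0],[0,0,0,0.006,0,0,0]]'
python3 -m handwheel '[[0,0,0,0.004,0,0,0],[0,0,0,0.007,0,0,0]]'
python3 - <<'E'
from h import *
st()
E
```

```text
clock: 13.65
eef_pos: [528.4, -204.0, 123.1]
eef_rot: [1.229, 1.569, -0.59]
wrist_force: [-0.4, 1.2, 10.8]
finger_gap: 14.9
clock: 13.9
eef_pos: [528.4, -204.0, 121.5]
eef_rot: [1.242, 1.569, -0.577]
wrist_force: [-2.0, 1.8, 12.0]
finger_gap: 15.2
t 13.9 pos [ 528.44 -204.05  121.47] F [-1.98  1.82 11.97] M [ 0.52  0.45 -0.07] gap 15.18 q [-0.433  0.425  1.575 -0.     1.139 -0.185]
axes x [ 0.0018 -0.0011 -1.    ] y [ 0.9693 -0.2457  0.002 ] z [-2.457e-01 -9.693e-01  7.000e-04]
```

```bash
python3 -m handwheel '[[0,0,0,0.002,0,0,0],[0,0,0,0.004,0,0,0]]'
python3 - <<'E'
from h import *
st()
E
```

```text
clock: 14.15
eef_pos: [528.4, -204.0, 120.7]
eef_rot: [1.237, 1.569, -0.582]
wrist_force: [-0.7, 1.7, 8.1]
finger_gap: 15.6
t 14.15 pos [ 528.42 -204.05  120.68] F [-0.75  1.73  8.08] M [0.47 0.3  0.  ] gap 15.64 q [-0.433  0.426  1.576 -0.     1.137 -0.185]
axes x [ 0.0019 -0.0012 -1.    ] y [ 0.9694 -0.2456  0.0021] z [-2.456e-01 -9.694e-01  7.000e-04]
```

```bash
python3 -m handwheel '[[0,0,0,0.002,0,0,0],[0,0,0,0.004,0,0,0]]'
python3 -m handwheel '[[0,0,0,0.002,0,0,0],[0,0,0,0.004,0,0,0]]'
python3 - <<'E'
from h import *
st()
E
```

```text
clock: 14.4
eef_pos: [528.4, -204.1, 119.7]
eef_rot: [1.21, 1.568, -0.609]
wrist_force: [-0.6, 2.1, 5.9]
finger_gap: 15.1
clock: 14.65
eef_pos: [528.5, -204.1, 119.0]
eef_rot: [1.193, 1.568, -0.626]
wrist_force: [-0.8, 0.9, 6.9]
finger_gap: 15.4
t 14.65 pos [ 528.5  -204.14  119.01] F [-0.75  0.94  6.88] M [ 0.21 -0.14  0.04] gap 15.42 q [-4.330e-01  4.280e-01  1.578e+00 -1.000e-03  1.133e+00 -1.850e-01]
axes x [ 0.0022 -0.0016 -1.    ] y [ 0.9694 -0.2455  0.0026] z [-0.2455 -0.9694  0.001 ]
```

```bash
python3 -m handwheel '[[0,0,-0.0007,0.002,-0.001,0,0],[0,0,-0.0007,0.004,-0.001,0,0],[0,0,-0.0007,0.006,-0.001,0,0]]'
python3 -m handwheel '[[0,0,0,0.002,0,0,0],[0,0,0,0.004,0,0,0]]'
python3 - <<'E'
from h import *
st()
E
```

```text
clock: 15.02
eef_pos: [528.4, -204.2, 117.4]
eef_rot: [0.801, 1.569, -1.018]
wrist_force: [0.4, 1.8, 8.9]
finger_gap: 15.0
clock: 15.28
eef_pos: [528.3, -204.0, 115.9]
eef_rot: [0.649, 1.57, -1.17]
wrist_force: [1.8, 1.9, 3.5]
finger_gap: 15.4
t 15.28 pos [ 528.34 -204.    115.93] F [1.79 1.87 3.47] M [ 0.32 -0.42  0.03] gap 15.37 q [-4.330e-01  4.320e-01  1.579e+00 -1.000e-03  1.129e+00 -1.840e-01]
axes x [ 4.e-04 -1.e-03 -1.e+00] y [ 9.694e-01 -2.455e-01  6.000e-04] z [-2.455e-01 -9.694e-01  8.000e-04]
```

```bash
python3 -m handwheel '[[0,0,0,0.002,0,0,0],[0,0,0,0.004,0,0,0]]'
python3 -m handwheel '[[0,0,0,0.002,0,0,0],[0,0,0,0.004,0,0,0]]'
python3 - <<'E'
from h import *
st()
E
```

```text
clock: 15.52
eef_pos: [528.4, -204.0, 115.2]
eef_rot: [0.815, 1.569, -1.004]
wrist_force: [-1.0, 1.6, 8.6]
finger_gap: 15.2
clock: 15.78
eef_pos: [528.5, -204.1, 114.6]
eef_rot: [0.895, 1.569, -0.924]
wrist_force: [-1.5, 1.9, 12.5]
finger_gap: 15.2
t 15.78 pos [ 528.53 -204.13  114.56] F [-1.51  1.88 12.52] M [0.41 0.35 0.01] gap 15.15 q [-4.330e-01  4.340e-01  1.580e+00 -1.000e-03  1.126e+00 -1.840e-01]
axes x [ 0.0011 -0.0014 -1.    ] y [ 0.9694 -0.2454  0.0014] z [-0.2454 -0.9694  0.0011]
```

```bash
python3 -m handwheel '[[0,0,0,0.002,0,0,0],[0,0,0,0.003,0,0,0]]'
python3 - <<'E'
from h import *
st()
E
```

```text
clock: 16.02
eef_pos: [528.6, -204.2, 114.2]
eef_rot: [0.907, 1.569, -0.911]
wrist_force: [-0.9, 0.9, 10.5]
finger_gap: 15.2
t 16.02 pos [ 528.56 -204.23  114.16] F [-0.88  0.91 10.47] M [0.41 0.34 0.03] gap 15.16 q [-4.330e-01  4.340e-01  1.581e+00 -1.000e-03  1.125e+00 -1.840e-01]
axes x [ 0.0013 -0.0017 -1.    ] y [ 0.9694 -0.2455  0.0017] z [-0.2455 -0.9694  0.0013]
```

```bash
python3 -m handwheel '[[0,0,0,0.002,0,0,0],[0,0,0,0.004,0,0,0]]'
python3 -m handwheel '[[0,0,0,0.002,0,0,0],[0,0,0,0.004,0,0,0]]'
python3 - <<'E'
from h import *
st()
E
```

```text
clock: 16.27
eef_pos: [528.6, -204.3, 113.7]
eef_rot: [0.936, 1.568, -0.883]
wrist_force: [-3.0, 2.3, 9.3]
finger_gap: 15.3
clock: 16.52
eef_pos: [528.7, -204.3, 113.4]
eef_rot: [0.988, 1.568, -0.831]
wrist_force: [-3.9, 4.6, 18.1]
finger_gap: 14.9
t 16.52 pos [ 528.65 -204.31  113.39] F [-3.93  4.58 18.14] M [0.82 0.94 0.01] gap 14.95 q [-4.330e-01  4.350e-01  1.582e+00 -1.000e-03  1.122e+00 -1.840e-01]
axes x [ 0.0019 -0.002  -1.    ] y [ 0.9694 -0.2455  0.0023] z [-0.2455 -0.9694  0.0015]
```

```bash
python3 -m handwheel '[[0,0,0,0.004,0,0,0],[0,0,0,0.004,0,0,0],[0,0,0,0.004,0,0,0]]'
python3 - <<'E'
from h import *
st()
E
```

```text
clock: 16.9
eef_pos: [528.7, -204.3, 113.4]
eef_rot: [1.01, 1.568, -0.808]
wrist_force: [-4.8, 3.7, 17.7]
finger_gap: 15.6
t 16.9 pos [ 528.68 -204.3   113.38] F [-4.75  3.69 17.68] M [0.91 1.02 0.03] gap 15.56 q [-4.330e-01  4.350e-01  1.582e+00 -1.000e-03  1.122e+00 -1.840e-01]
axes x [ 0.0021 -0.0022 -1.    ] y [ 0.9694 -0.2454  0.0026] z [-0.2454 -0.9694  0.0016]
```

Contact is solid: z holds at 113.4 while the force rises. I'll press to about 21 N total, which is about 15 N over the rub, and hold it for over half a second.

```bash
python3 -m handwheel '[[0,0,0,0.0044,-0.0005,0,0],[0,0,0,0.0048,-0.0005,0,0],[0,0,0,0.0048,-0.0005,0,0]]'
python3 - <<'E'
from h import *
st()
E
```

```text
clock: 17.27
eef_pos: [528.6, -204.4, 113.3]
eef_rot: [1.072, 1.567, -0.746]
wrist_force: [-4.9, 3.8, 16.6]
finger_gap: 15.1
t 17.27 pos [ 528.62 -204.36  113.25] F [-4.87  3.79 16.62] M [ 0.85  1.02 -0.04] gap 15.09 q [-4.330e-01  4.350e-01  1.582e+00 -1.000e-03  1.121e+00 -1.840e-01]
axes x [ 0.0028 -0.0026 -1.    ] y [ 0.9694 -0.2455  0.0033] z [-0.2455 -0.9694  0.0018]
```

```bash
python3 -m handwheel '[[0,0,0,0.0055,-0.0005,0,0],[0,0,0,0.006,-0.0005,0,0],[0,0,0,0.006,-0.0005,0,0]]'
python3 - <<'E'
from h import *
st(); im=camera('wrist')
cv2.imwrite('pics/w8z.png',cv2.cvtColor(cv2.resize(im[180:330,200:360],None,fx=4,fy=4,interpolation=cv2.INTER_CUBIC),cv2.COLOR_RGB2BGR));st()
E
```

```text
clock: 17.65
eef_pos: [528.6, -204.4, 113.2]
eef_rot: [1.123, 1.566, -0.696]
wrist_force: [-6.3, 3.0, 22.5]
finger_gap: 15.1
t 17.65 pos [ 528.63 -204.39  113.17] F [-6.27  3.   22.49] M [1.13 1.39 0.02] gap 15.09 q [-4.330e-01  4.340e-01  1.583e+00 -1.000e-03  1.120e+00 -1.850e-01]
axes x [ 0.0036 -0.003  -1.    ] y [ 0.9694 -0.2454  0.0042] z [-0.2454 -0.9694  0.002 ]
t 17.7 pos [ 528.65 -204.37  113.18] F [-6.14  4.05 21.97] M [1.11 1.38 0.01] gap 15.02 q [-4.330e-01  4.340e-01  1.583e+00 -1.000e-03  1.120e+00 -1.840e-01]
axes x [ 0.0036 -0.003  -1.    ] y [ 0.9694 -0.2454  0.0043] z [-0.2454 -0.9694  0.002 ]
```

View pics/w8z.png

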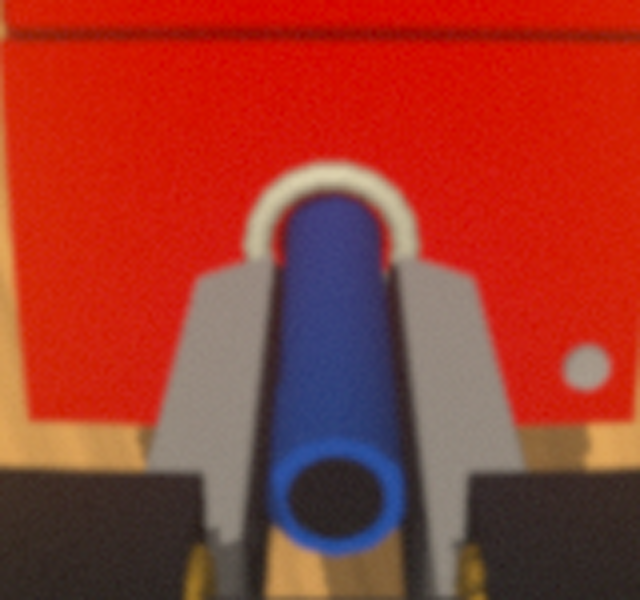

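The tube has not slipped (top ring still at (337,495)) and is held solid at 22 N. I'll hold this target for 0.75 s.

```bash
python3 -m handwheel '[[0,0,0,0.0057,0,0,0],[0,0,0,0.0057,0,0,0],[0,0,0,0.0057,0,0,0]]'
python3 - <<'E'
from h import *
st()
E
```

```text
clock: 18.08
eef_pos: [528.7, -204.4, 113.2]
eef_rot: [1.147, 1.566, -0.672]
wrist_force: [-7.1, 3.9, 22.4]
finger_gap: 15.4
t 18.07 pos [ 528.67 -204.4   113.17] F [-7.1   3.93 22.44] M [ 1.14  1.51 -0.03] gap 15.41 q [-4.330e-01  4.340e-01  1.584e+00 -1.000e-03  1.119e+00 -1.850e-01]
axes x [ 0.0041 -0.0032 -1.    ] y [ 0.9694 -0.2453  0.0047] z [-0.2453 -0.9694  0.0021]
```

```bash
python3 -m handwheel '[[0,0,0,0.0057,0,0,0],[0,0,0,0.0057,0,0,0],[0,0,0,0.0055,0,0,0],[0,0,0,0.0052,0,0,0],[0,0,0,0.0052,0,0,0]]'
python3 - <<'E'
from h import *
st()
E
```

```text
clock: 18.7
eef_pos: [528.6, -204.4, 113.2]
eef_rot: [1.159, 1.565, -0.66]
wrist_force: [-6.4, 4.6, 22.4]
finger_gap: 14.9
t 18.7 pos [ 528.64 -204.4   113.19] F [-6.39  4.56 22.41] M [1.13 1.61 0.  ] gap 14.91 q [-4.330e-01  4.340e-01  1.584e+00 -1.000e-03  1.118e+00 -1.840e-01]
axes x [ 0.0044 -0.0034 -1.    ] y [ 0.9694 -0.2454  0.0051] z [-0.2454 -0.9694  0.0022]
```

```bash
python3 -m handwheel '[[0,0,0,0.003,-0.001,0,0],[0,0,0,0.002,-0.0015,0,0],[0,0,0,0.002,-0.0015,0,0],[0,0,0,0.002,-0.0015,0,0.1],[0,0,0,0.002,-0.0015,0,0.25],[0,0,0,0.001,-0.0015,0,0.4],[0,0,0,0.001,-0.0015,0,0.4],[0,0,0,0.001,-0.0015,0,0.4]]'
python3 - <<'E'
from h import *
st()
im=camera('wrist')
cv2.imwrite('pics/w9z.png',cv2.cvtColor(cv2.resize(im[180:330,200:360],None,fx=4,fy=4,interpolation=cv2.INTER_CUBIC),cv2.COLOR_RGB2BGR))
E
```

```text
clock: 19.7
eef_pos: [528.1, -204.3, 112.7]
eef_rot: [1.127, 1.566, -0.692]
wrist_force: [0.1, 0.6, -0.0]
finger_gap: 37.6
t 19.7 pos [ 528.09 -204.27  112.65] F [ 0.08  0.63 -0.01] M [-0.06 -0.06 -0.03] gap 37.62 q [-4.330e-01  4.340e-01  1.586e+00 -1.000e-03  1.117e+00 -1.850e-01]
axes x [ 0.0039 -0.0032 -1.    ] y [ 0.9694 -0.2453  0.0046] z [-0.2453 -0.9694  0.0022]
```

View pics/w9z.png

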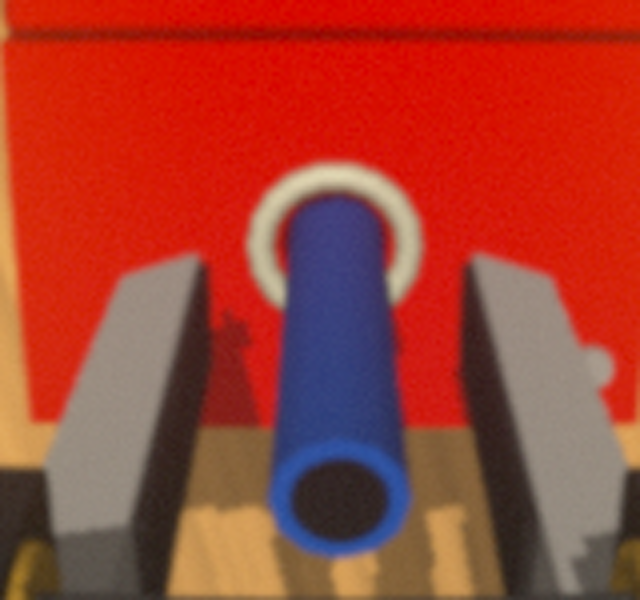

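Released. The tube is standing centred in the ring with its top at (340,497) in the zoom, unchanged. I'll retract straight up.

```bash
python3 -m handwheel '[[0,0,0,-0.05,0,0,0.4],[0,0,0,-0.2,0,0,0.4],[0,0,0,-0.35,0,0,0.4],[0,0,0,-0.43,0,0,0.4],[0,0,0,-0.43,0,0,0.4],[0,0,0,-0.43,0,0,0.4]]'
python3 - <<'E'
from h import *
st();c=calibration('wrist');im=camera('wrist')
cv2.imwrite('pics/w10.png',cv2.cvtColor(im,cv2.COLOR_RGB2BGR))
s=camera('side');cv2.imwrite('pics/s10z.png',cv2.cvtColor(cv2.resize(s[100:220,250:350],None,fx=5,fy=5,interpolation=cv2.INTER_CUBIC),cv2.COLOR_RGB2BGR))
goal([555.2,-97.2,240],(0.9694,-0.2453))
b,m=blobs(im,(22,150,100),(35,255,255),40)
for x in b: print(x,onz(c,*x[0],102,True).round(1))
print('tube top pred',proj(c,[528,-204,159.5],True), proj(calibration('side'),[528,-204,159.5]))
E
```

```text
clock: 20.5
eef_pos: [527.3, -203.7, 240.8]
eef_rot: [1.052, 1.567, -0.767]
wrist_force: [0.2, 0.4, 0.1]
finger_gap: 37.3
t 20.5 pos [ 527.26 -203.73  240.78] F [0.22 0.4  0.06] M [-0.04 -0.01  0.01] gap 37.34 q [-4.330e-01  3.130e-01  1.441e+00 -1.000e-03  1.385e+00 -1.850e-01]
axes x [ 0.0029 -0.0028 -1.    ] y [ 0.9694 -0.2454  0.0035] z [-0.2454 -0.9694  0.002 ]
sg 1 turn [-0.      0.0006 -0.0009] shift [ 0.0009  0.0033 -0.367 ] deg 0.2 mm [   0.3    1.  -110.1]
sg -1 turn [ 1.0e+00 -1.3e-03 -9.0e-04] shift [ 0.0009  0.0033 -0.367 ] deg 180.0 mm [   0.3    1.  -110.1]
((np.float64(284.5), np.float64(88.8)), [271, 75, 28, 28, 629]) [555.3 -97.8 102. ]
tube top pred (np.float64(284.40329808166746), np.float64(219.57234620660705)) (np.float64(307.17252161271546), np.float64(132.48248561422207))
```

View pics/w10.png

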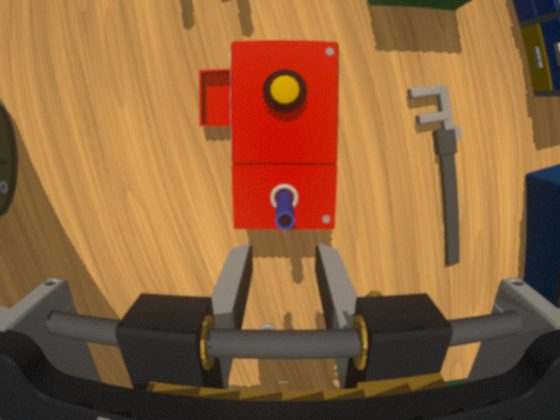

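View pics/s10z.png

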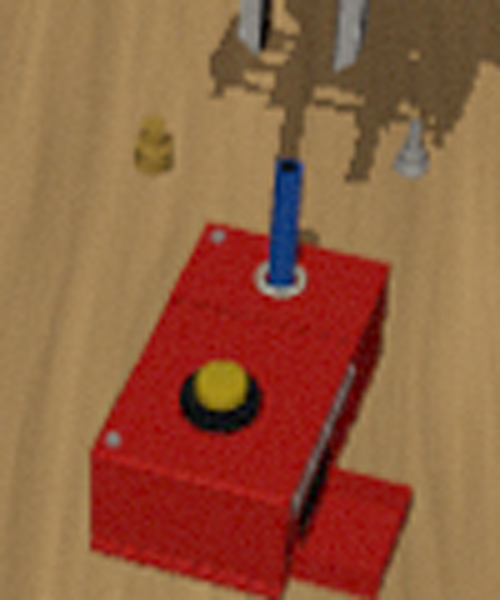

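The tube stands with its top at (285,219), against a predicted (284.4,219.6) for the home depth. The button is at (284.5,89), which is (555.2,-97.5). I'll move over the button with the gripper closing.

```bash
python3 -m handwheel '[[0,0,-0.0009,0,0.003,-0.15,0.2],[0,0,-0.0009,0,0.003,-0.3,0],[0,0,-0.0009,0,0.003,-0.367,0],[0,0,-0.0009,0.15,0.003,-0.367,0],[0,0,-0.0009,0.3,0.003,-0.367,0],[0,0,-0.0009,0.33,0.003,-0.367,0],[0,0,-0.0009,0.33,0.003,-0.367,0],[0,0,-0.0009,0.33,0.003,-0.367,0]]' 20
python3 - <<'E'
from h import *
st();c=calibration('wrist');im=camera('wrist')
cv2.imwrite('pics/w11.png',cv2.cvtColor(im,cv2.COLOR_RGB2BGR))
goal([555.2,-97.4,112],(0.9694,-0.2453))
E
```

```text
clock: 21.6
eef_pos: [556.1, -97.8, 143.1]
eef_rot: [0.948, 1.568, -0.871]
wrist_force: [0.1, 0.8, 0.6]
finger_gap: 0.6
t 21.6 pos [556.09 -97.81 143.09] F [0.14 0.83 0.59] M [-0.05 -0.04 -0.03] gap 0.55 q [-0.238  0.397  1.561 -0.002  1.181  0.011]
axes x [ 0.002  -0.0024 -1.    ] y [ 0.9694 -0.2456  0.0025] z [-0.2456 -0.9694  0.0018]
sg 1 turn [-0.0001  0.0006 -0.0008] shift [ 0.1032 -0.0032 -0.0006] deg 0.2 mm [31.  -1.  -0.2]
sg -1 turn [ 9.999e-01 -1.200e-03 -9.000e-04] shift [ 0.1032 -0.0032 -0.0006] deg 180.0 mm [31.  -1.  -0.2]
```

View pics/w11.png

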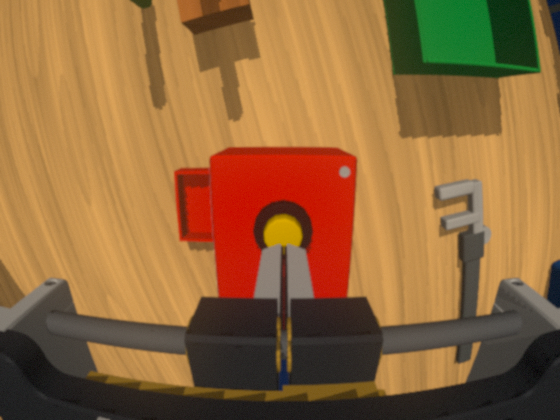

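The closed fingertips are in line with the button at (283,232). I'll come down to just above it, then press while watching the force.

```bash
python3 -m handwheel '[[0,0,-0.0008,0.05,-0.003,0,0],[0,0,-0.0008,0.09,-0.003,0,0],[0,0,-0.0008,0.1,-0.003,0,0],[0,0,-0.0008,0.1,-0.003,0,0]]'
python3 -m handwheel '[[0,0,0,0.006,0,0,0],[0,0,0,0.012,0,0,0],[0,0,0,0.018,0,0,0],[0,0,0,0.018,0,0,0]]'
python3 - <<'E'
from h import *
st()
E
```

```text
clock: 22.15
eef_pos: [555.2, -97.6, 112.7]
eef_rot: [-0.288, 1.569, -2.107]
wrist_force: [-0.7, 0.2, -0.3]
finger_gap: 0.4
clock: 22.65
eef_pos: [555.3, -97.6, 107.5]
eef_rot: [-0.015, 1.569, -1.834]
wrist_force: [1.2, 0.5, 2.9]
finger_gap: 0.3
t 22.65 pos [555.32 -97.61 107.45] F [1.19 0.46 2.87] M [ 0.02 -0.09 -0.01] gap 0.26 q [-0.238  0.438  1.593 -0.002  1.111  0.011]
axes x [-5.0e-04 -1.8e-03 -1.0e+00] y [ 0.9694 -0.2454 -0.    ] z [-0.2454 -0.9694  0.0019]
```

```bash
python3 -m handwheel '[[0,0,0,0.006,0,0,0],[0,0,0,0.012,0,0,0],[0,0,0,0.015,0,0,0],[0,0,0,0.015,0,0,0],[0,0,0,0.015,0,0,0]]'
python3 - <<'E'
from h import *
st()
E
```

```text
clock: 23.28
eef_pos: [555.4, -97.6, 104.1]
eef_rot: [0.37, 1.569, -1.449]
wrist_force: [-6.7, 0.9, 16.0]
finger_gap: 0.4
t 23.27 pos [555.43 -97.64 104.08] F [-6.72  0.89 16.03] M [0.25 1.14 0.01] gap 0.41 q [-0.238  0.442  1.596 -0.002  1.103  0.011]
axes x [ 2.0e-04 -1.9e-03 -1.0e+00] y [ 9.694e-01 -2.455e-01  7.000e-04] z [-0.2455 -0.9694  0.0018]
```

```bash
python3 -m handwheel '[[0,0,0,0.005,-0.001,0,0],[0,0,0,0.005,-0.001,0,0]]'
python3 - <<'E'
from h import *
st();s=camera('side');cv2.imwrite('pics/s12z.png',cv2.cvtColor(cv2.resize(s[100:220,250:350],None,fx=5,fy=5,interpolation=cv2.INTER_CUBIC),cv2.COLOR_RGB2BGR))
E
python3 -m handwheel '[[0,0,0,-0.02,0,0,0],[0,0,0,-0.05,0,0,0],[0,0,0,-0.2,0,0,0],[0,0,0,-0.4,0,0,0],[0,0,0,-0.5,0,0,0],[0,0,0,-0.5,0,0,0]]'
python3 - <<'E'
from h import *
st(); goal([480,60,255],(0.9694,-0.2453))
E
```

```text
clock: 23.52
eef_pos: [555.4, -97.6, 104.0]
eef_rot: [0.787, 1.568, -1.032]
wrist_force: [-6.7, 1.2, 18.4]
finger_gap: 0.5
t 23.52 pos [555.4  -97.61 103.96] F [-6.71  1.2  18.41] M [ 0.27  1.25 -0.02] gap 0.48 q [-0.238  0.441  1.597 -0.002  1.101  0.011]
axes x [ 0.0014 -0.0023 -1.    ] y [ 0.9694 -0.2454  0.0019] z [-0.2454 -0.9694  0.0019]
clock: 24.32
eef_pos: [555.8, -97.4, 256.2]
eef_rot: [1.268, 1.565, -0.551]
wrist_force: [-0.4, 0.0, -0.5]
finger_gap: 0.4
t 24.32 pos [555.79 -97.41 256.22] F [-0.37  0.05 -0.49] M [ 0.   -0.05 -0.03] gap 0.43 q [-0.238  0.3    1.422 -0.002  1.414  0.011]
axes x [ 0.0053 -0.0032 -1.    ] y [ 0.9694 -0.2454  0.0059] z [-0.2454 -0.9694  0.0018]
sg 1 turn [-0.      0.0006 -0.0019] shift [ 0.001  -0.3737 -0.4467] deg 0.4 mm [   0.3 -112.1 -134. ]
sg -1 turn [ 1.0e+00 -2.9e-03 -9.0e-04] shift [ 0.001  -0.3737 -0.4467] deg 180.0 mm [   0.3 -112.1 -134. ]
```

View pics/s12z.png

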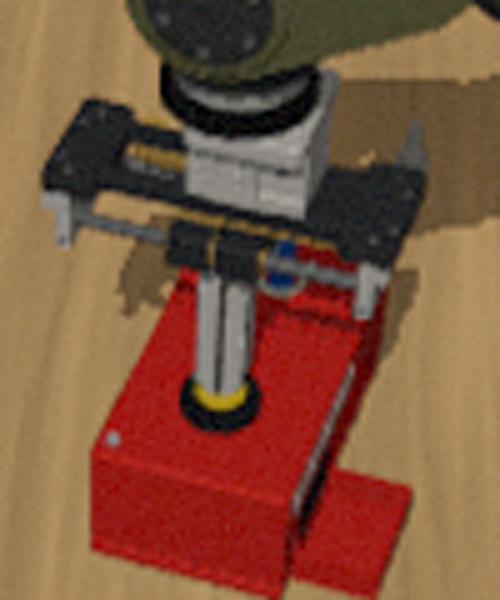

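The fingers are on the button at (221,395), with the yellow down near the collar. It bottomed out at tip z=96 with 18 N. I'll move aside and check the result.

```bash
python3 -m handwheel '[[0,0,0,0,-0.18,-0.2,0.1],[0,0,0,0,-0.3,-0.36,0.1],[0,0,0,0,-0.37,-0.446,0.1],[0,0,0,0,-0.37,-0.446,0.1],[0,0,0,0,-0.37,-0.446,0.1]]'
python3 - <<'E'
from h import *
st();c=calibration('wrist')
for n in ('wrist','side','top'):
    im=camera(n);cv2.imwrite(f'pics/f_{n}.png',cv2.cvtColor(im,cv2.COLOR_RGB2BGR))
    if n=='side': cv2.imwrite('pics/f_sz.png',cv2.cvtColor(cv2.resize(im[100:220,250:350],None,fx=5,fy=5,interpolation=cv2.INTER_CUBIC),cv2.COLOR_RGB2BGR))
print(proj(c,[528,-204,159.5],True))
E
```

```text
clock: 24.95
eef_pos: [481.0, 59.2, 254.5]
eef_rot: [1.102, 1.565, -0.716]
wrist_force: [-0.2, 0.4, 0.4]
finger_gap: 9.1
t 24.95 pos [481.01  59.19 254.48] F [-0.21  0.35  0.41] M [-0.01 -0.11 -0.02] gap 9.07 q [ 0.049  0.12   1.642 -0.004  1.376  0.297]
axes x [ 0.004  -0.0035 -1.    ] y [ 0.9695 -0.2451  0.0048] z [-0.2451 -0.9695  0.0024]
(np.float64(372.4252933784279), np.float64(403.0354266864591))
```

View pics/f_sz.png

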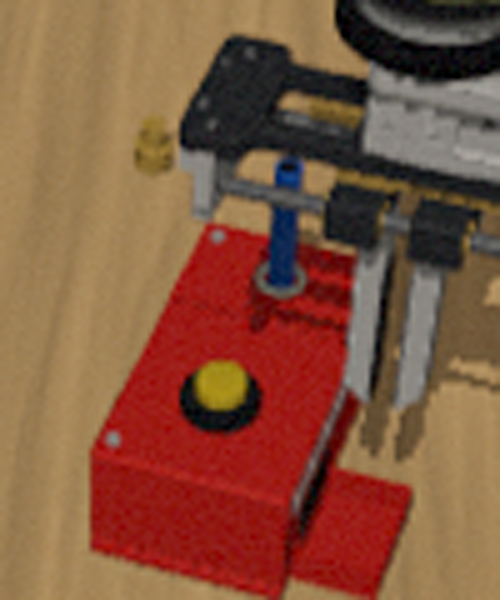

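View pics/f_top.png

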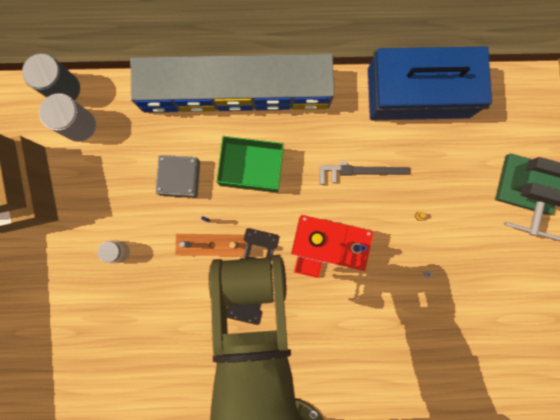

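View pics/f_side.png

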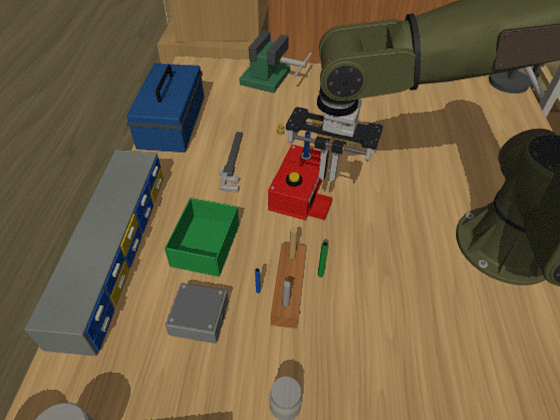

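The side zoom shows the tube top at (288,163), as before, and the button back up at (222,383). The bystanders are where they were. The bumper might have lifted the tube slightly on release, so I'll check that numerically from the pictures.

```bash
python3 - <<'E'
from h import *
for f in ('w7z','w8z','w9z'):
    im=cv2.cvtColor(cv2.imread(f'pics/{f}.png'),cv2.COLOR_BGR2RGB);hsv=cv2.cvtColor(im,cv2.COLOR_RGB2HSV)
    m=cv2.inRange(hsv,(105,60,20),(125,255,255))
    # outer rim lower half: widths by row
    print(f,[ (v,np.where(m[v,250:430])[0].min()+250,np.where(m[v,250:430])[0].max()+250) for v in (480,490,495,500,510,520)], 'bottom',np.where(m[440:,330:345].any(1))[0].max()+440)
    d=cv2.inRange(cv2.GaussianBlur(im,(5,5),0),(0,0,0),(60,60,70)); d[:440]=0;d[560:]=0;d[:,:280]=0;d[:,400:]=0
    cn,_=cv2.findContours(d,cv2.RETR_EXTERNAL,cv2.CHAIN_APPROX_NONE);k=max(cn,key=cv2.contourArea);print(cv2.fitEllipse(k))
E
```

```text
w7z [(480, np.int64(265), np.int64(407)), (490, np.int64(263), np.int64(408)), (495, np.int64(263), np.int64(408)), (500, np.int64(264), np.int64(408)), (510, np.int64(265), np.int64(407)), (520, np.int64(270), np.int64(403))] bottom 554
((335.12115478515625, 497.7442932128906), (75.65753173828125, 90.78262329101562), 89.44815063476562)
w8z [(480, np.int64(266), np.int64(406)), (490, np.int64(266), np.int64(407)), (495, np.int64(266), np.int64(407)), (500, np.int64(266), np.int64(408)), (510, np.int64(267), np.int64(407)), (520, np.int64(272), np.int64(405))] bottom 555
((335.52227783203125, 498.0647888183594), (75.60198974609375, 90.61014556884766), 89.23452758789062)
w9z [(480, np.int64(272), np.int64(407)), (490, np.int64(270), np.int64(409)), (495, np.int64(269), np.int64(409)), (500, np.int64(269), np.int64(409)), (510, np.int64(273), np.int64(407)), (520, np.int64(277), np.int64(403))] bottom 556
((339.3598327636719, 500.2329406738281), (76.23101806640625, 90.9686508178711), 89.36410522460938)
```

The tube's rim ellipse changed only 0.4%, from 90.6 to 91.0 px. The tool's own 0.5 mm drop explains that, so the tube stayed home when released. Handing in.

```bash
python3 -c "
from cell import order
print(order.sign_off())"
```

```text
the job is handed in; nothing more can be done
None
```

The blue tube is home in the collet, the yellow button was pressed fully in and came back up, and the job is handed in at about 25 s of the 72 s.

- **Tube:** I took it from the rack's middle hole and pushed it through the seal, which peaked at about 17 N. It butted on a solid stop about 46 mm below the mouth. I held about 22 N total there for over a second, then let go.
- **Button:** I pressed it only after the tube was home. It bottomed at 6 mm of travel with about 18 N, and in the last picture it is back up.
- **Last checks:** The tube stands centred in the white ring. Its rim looked unchanged before and after release, so it did not lift on the bumper to within about 0.5 mm. The rest of the board looks undisturbed in the final top and side views, apart from what the arm hid in the top view. The gripper was clear of everything.

**Less certain:** I could only estimate the seal's rub. Readings while sliding were mostly 4–9 N (up to 12 N when faster), and I took it as about 6–7 N, which puts about 16 N on the stop. An earlier hold at about 17 N total also covers a lower rub.

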